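# Point-and-call check at the dry-block heater

## Task

Do the point-and-call check, then start the dry-block heater: with the fingertips point straight down at the tall tube's cap, a couple of centimetres above its centre, and stay there for at least two seconds, then point in the same way at the tube with the broad flat cap for at least two seconds. Then press the large START button on the console all the way down, let it come back up and move clear. Touch none of the tubes, do not press the small STOP button, and leave everything else on the bench where it stands.

Things in the scene. Friction and masses are not known exactly. Their poses are not given: they have to be found in the camera images.
- heater: red dry-block heater, fixed on the bench, 220 (x) x 200 (y) mm. Origin under its centre at bench level, z up; its console faces its -x side (towards the robot). The console's top, 60 mm above the bench, carries two round push buttons and a flat display. Behind it stands the aluminium block, top 100 mm above the bench, whose 6 wells (22 mm wide, 50 mm deep) are at x 12 and 58 mm, y -46, 0 and 46 mm; the well at x 58, y 0 is always empty, the other five hold the tubes.
- start (a joint): travel of the large round push button, the START button (32 mm across): 0 m up, 0.006 m fully down; a spring needs about 5 N to hold it fully down and brings it back
- start_top (a point): centre of the top face of the large START button, in the left corner of the console as seen from the robot; it moves down with the button
- stop (a joint): travel of the small round push button, the STOP button (16 mm across): 0 m up, 0.006 m fully down
- stop_top (a point): centre of the top face of the small STOP button, in the right corner of the console as seen from the robot, 110 mm from the START button
- tall_tube: the tall sample tube: clear, 19 mm across, white screw cap 22 mm across, 105 mm long, so it rises 55 mm above the block, 25 mm higher than all the others; upright in one of the heater's wells, cap up; the well it stands in changes from run to run, and the tube has up to 1.5 mm of play in it. Origin at the centre of the tube's underside (50 mm above the bench), z up.
- tall_tube_top (a point): centre of the top of the tall tube's cap, 105 mm above its underside; z up
- wide_tube: the wide-capped tube: clear, 19 mm across, 80 mm long, rising 30 mm above the block, with a broad flat white cap 36 mm across and 12 mm thick; upright in one of the heater's wells, cap up; the well it stands in changes from run to run, and the tube has up to 1.5 mm of play in it. Origin at the centre of the tube's underside (50 mm above the bench), z up.
- wide_tube_top (a point): centre of the top of the wide cap, 80 mm above its underside; z up
- plain_tube0: ordinary tube, not to be pointed at: clear, 19 mm across, white screw cap 22 mm across, 80 mm long, rising 30 mm above the block; upright in one of the heater's wells, cap up; the well it stands in changes from run to run, and the tube has up to 1.5 mm of play in it. Origin at the centre of the tube's underside (50 mm above the bench), z up.
- plain_tube0_top (a point): centre of the top of this ordinary tube's cap
- plain_tube1: ordinary tube, not to be pointed at: clear, 19 mm across, white screw cap 22 mm across, 80 mm long, rising 30 mm above the block; upright in one of the heater's wells, cap up; the well it stands in changes from run to run, and the tube has up to 1.5 mm of play in it. Origin at the centre of the tube's underside (50 mm above the bench), z up.
- plain_tube1_top (a point): centre of the top of this ordinary tube's cap
- plain_tube2: ordinary tube, not to be pointed at: clear, 19 mm across, white screw cap 22 mm across, 80 mm long, rising 30 mm above the block; upright in one of the heater's wells, cap up; the well it stands in changes from run to run, and the tube has up to 1.5 mm of play in it. Origin at the centre of the tube's underside (50 mm above the bench), z up.
- plain_tube2_top (a point): centre of the top of this ordinary tube's cap
- flask: glass conical flask, 82 mm across the base, 122 mm tall, loose; origin under its centre
- beaker: clear beaker, 68 mm across, 90 mm tall, loose; origin under its centre
- bottle: white bottle, 64 mm across, 170 mm tall, loose; origin under its centre
- tip_box: blue box of pipette tips, 120 x 85 x 60 mm tall, loose; origin under its centre
- spatula: thin steel laboratory spatula, 160 mm long, 14 mm wide, 6 mm thick, lying flat on the bench in front of the heater's console, loose; origin near its middle, x along its length

How it is judged:
On the way, in this order (a step that is already met when the one before it is completed fails the run):
1. the fingertips point at the tall tube's cap: tips 2 to 50 mm above it, within 16 mm of its centre, for two seconds (horizontal distance between the grasp point and tall_tube_top below 0.016 m and z of the grasp point in the frame of tall_tube_top between 0.021 and 0.07 m), for 2 s.
2. then the fingertips point in the same way at the broad-capped tube for two seconds (horizontal distance between the grasp point and wide_tube_top below 0.016 m and z of the grasp point in the frame of wide_tube_top between 0.021 and 0.07 m), for 2 s.
3. then the START button is pressed all the way down by the fingers (value of joint start above 0.0048 m and contact force between start and the fingers above 0.5 N), for 0.05 s.
At the end, for the whole second after the job is handed in: After both pointings (2 s each) and a full press of START: both buttons back up (under 1.5 mm), all five tubes upright (within 0.15 rad), at rest and within 10 mm of their start, and the flask, beaker, bottle, tip box and spatula within 20 mm of theirs (value of joint each of start, stop below 0.0015 m and distance of each of tall_tube_top, wide_tube_top, plain_tube0_top, plain_tube1_top, plain_tube2_top from where it was at the start of the episode below 0.01 m and angle between each of tall_tube_top, wide_tube_top, plain_tube0_top, plain_tube1_top, plain_tube2_top's own z axis and vertical below 0.15 rad and linear speed of each of tall_tube, wide_tube, plain_tube0, plain_tube1, plain_tube2 below 0.02 m/s and distance of each of flask, beaker, bottle, tip_box, spatula from where it was at the start of the episode below 0.02 m); the robot touches nothing.
It fails at once if a tube in the heater is touched by the robot (contact force between any of tall_tube, wide_tube, plain_tube0, plain_tube1, plain_tube2 and the fingers above 0.3 N or contact force between any of tall_tube, wide_tube, plain_tube0, plain_tube1, plain_tube2 and the arm above 0.3 N).
It fails at once if a tube is lifted, carried or shifted (distance of any of tall_tube_top, wide_tube_top, plain_tube0_top, plain_tube1_top, plain_tube2_top from where it was at the start of the episode above 0.012 m).
It fails at once if the small stop button is pressed (value of joint stop above 0.002 m).
It fails at once if another thing on the bench is moved or lifted (distance of any of flask, beaker, bottle, tip_box, spatula from where it was at the start of the episode above 0.025 m).
It also fails if it takes over 43 s, if anything falls off the work surface, if the arm or the gripper's body presses on something with over 40 N, if the wrist force passes 120 N, or if a joint passes its speed limit or range.

## Robot

A 6-joint arm with a two-finger parallel gripper is mounted at the origin on the work surface. World frame = base frame: x ahead of the robot, y to its left, z up, the work surface at z = 0. Lengths are in m, angles in rad, forces in N, time in s.
With the tool pointing down it reaches from about 0.35 to 0.775 m from the base axis. Payload 7.3 kg.
Tool frame: the origin (TCP) lies midway between the tips of the shut fingers; the grasp point (between the pads) lies grasp_offset behind it (grasp_offset is the distance from the TCP to the grasp point, in m); z points along the fingers, y is the line along which they close (so a half turn about z gives the same grasp; the last joint's range is limited). The gripper opens to 92 mm and grips with 3 to 60 N. Pads are 19 mm wide; open, the fingers measure 130 mm over their backs; the gripper's body (75 mm by 190 mm) begins 47 mm behind the grasp point.
Start: joints at [-1.399, 0.342, 1.524, -0, 1.275, -0.146], TCP at [0.164, -0.499, 0.227] pointing down, gripper open.
Joint ranges: [-2.53, 2.53], [-0.77, 2.02], [0.04, 2.7], [-1, 4.14], [0.28, 2.66], [-3.11, 3.11]. Speed limits (rad/s): [2.57, 2.57, 3.14, 3.14, 3.14, 3.14].

## Interface

Orientations are given as [roll, pitch, yaw] about the fixed x, y, z axes, in that order (R = Rz(yaw) Ry(pitch) Rx(roll)).
In Python, from cell import * gives the robot as it stands.
- The arm moves only by the tool step_arm, never from a script. Its argument "plan" is a list of rows, each a list of 5 numbers: the closure, from -1 (fully open) to 1 (shut), then the shift along the tool's x, y, z in m, then the turn about the tool's z in rad. In form: [[hand, x, y, z, twist], ...]. A call has 1 to 20 rows; each row is the pose to reach, as a shift and turn from the pose commanded when the call began, along the tool's axes at that moment; what a row does not reach only later rows make up. A row lasts 1/8 s, in which the tool goes at most 62.5 mm and 10.7 degrees, less where a joint would pass 70% of its speed; a pose out of reach is approached as far as the arm can. A call with a gripper value outside its range is refused whole. The fingers move at their own pace and stop on an object; "grip_force" is the grip in N (left out, the last holds). Time passes only in rows, so rows that repeat a pose let the fingers close. It gives the time, the measured TCP pose, the force, the opening and the grip force at its end, in the units of the state.
- observe(): the state, without advancing time (a new reading comes with each control period).
- read_camera(name): name is "scene" or "top"; returns a dict with "img" (480x640x3 uint8, red, green, blue), "range_z" (480x640 float32, m along the optical axis (not along the pixel's ray), 0 where there is no reading), "fx", "fy", "cx", "cy" (pixels), "R" (3x3) and "t" (3): a world point X has camera coordinates R X + t. Camera axes: x right, y down, z forward; pixel columns grow to the right and rows downward; lengths in m; the calibration is good to about 2 mm. A picture is of the moment at which its call begins.
- hand_in(): hands the job in; it is judged then, once.
The state is a dict: "time": time; "qpos": joint angles; "qvel": joint speeds; "joint_efforts": joint torques, N m; "tool_pos": TCP position; "tool_rot": TCP orientation; "contact_force": force on the tool from outside, world axes, zero at the start; "torque": the same for the moment, N m; "opening": finger opening in m; "grip_force": force on a finger pad.
Only numpy, scipy, OpenCV 4.12 (cv2) and the standard library are available. Lean on these libraries where they do the work, as an engineer would, in place of code of your own. Each camera call takes 0.05 s, during which the arm holds its last target. There are 200 camera calls.

## Working session

There is one attempt and no reset: what is moved stays moved. The work goes in short steps, Python scripts to look and compute and a tool call to move; the robot and the scene stay as the last step left them, time stands still between calls to the robot, and variables do not carry over. Pictures are saved under pics/ and viewed, at most 10 in all, crops included, and the job is handed in when it is done.

Besides the shell and the picture viewer there is one more tool, called after ">>>" as name(argument=value, ...), one argument or row to a line, values as JSON. step_arm: Moves the arm, as the interface text tells. Its arguments: {"type":"object","properties":{"plan":{"type":"array","items":{"type":"array","items":{"type":"number"}}},"grip_force":{"type":"number"}},"required":["plan"]}

```bash
mkdir -p pics; python3 - <<'E'
from cell import *
import cv2,numpy as np
s=observe();print(s)
try: print(grasp_offset)
except Exception as e: print(e)
for n in("scene","top"):
    c=read_camera(n);cv2.imwrite(f"pics/{n}0.png",c["img"][:,:,::-1]);np.savez(f"{n}0.npz",**c)
    print(n,c["fx"],c["cx"],c["cy"],c["R"],c["t"])
E
```

```text
{'time': 0.0, 'qpos': array([-1.39899708e+00,  3.42740521e-01,  1.52501337e+00,  2.76707879e-05,
        1.27536464e+00, -1.46017467e-01]), 'qvel': array([-0.000394  , -0.00056518,  0.00038184, -0.00107343, -0.00238268,
       -0.00031719]), 'joint_efforts': array([ 1.01067089e-03, -4.31244600e+01, -2.44223624e+01,  7.19759404e-02,
        5.60717296e-02, -1.18731950e-04]), 'tool_pos': array([ 0.16401147, -0.49830897,  0.22603698]), 'tool_rot': array([-3.14008686e+00, -2.48191953e-04,  3.17808450e-01]), 'contact_force': array([-0.11596528,  0.32771073,  0.0967799 ]), 'torque': array([ 0.01715922,  0.04834133, -0.04460923]), 'grip_force': 0.0, 'opening': 0.09192760882338448}
0.0188
scene 577.2431980869252 313.6584307964229 236.35338593892848 [[-0.84246214  0.53849299 -0.01681814]
 [ 0.32635681  0.4852441  -0.81119011]
 [-0.42865929 -0.68888567 -0.58454063]] [ 0.40920552 -0.09670091  1.72250304]
top 547.6442245610742 316.4308678648407 239.07572998097547 [[ 1.03825712e-02 -9.99946047e-01  3.22973639e-04]
 [-9.87261623e-01 -1.03021489e-02 -1.58771387e-01]
 [ 1.58766149e-01  1.32959576e-03 -9.87315321e-01]] [0.03381247 0.54983563 1.67443692]
```

View pics/scene0.png

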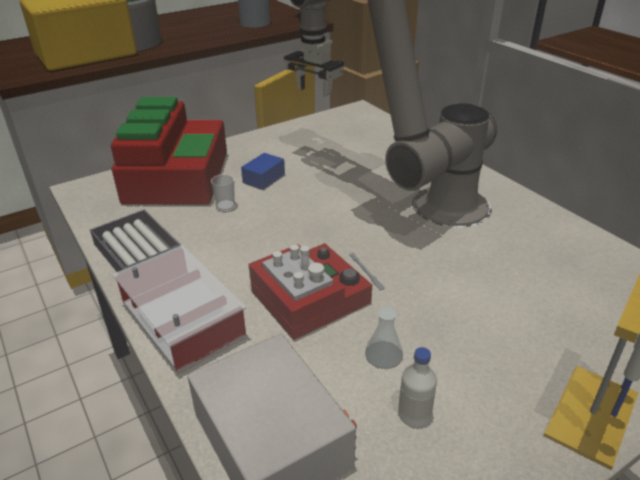

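View pics/top0.png

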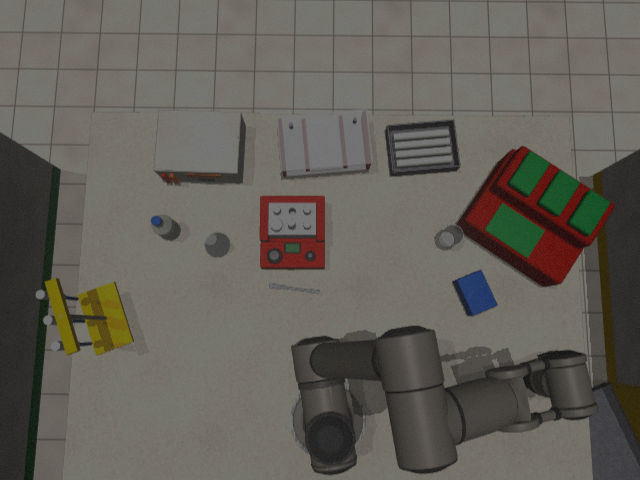

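The scene view shows the heater around (310,285), with START at (350,277) and STOP at (323,253). In the top view it is at (292,232), START at (274,256), STOP at (311,256), and the wide cap near (276,224). I'll enlarge both views and measure heights next.

```bash
cat > h.py <<'E'
import numpy as np,cv2
def load(n): return dict(np.load(n+".npz"))
def ray(c,u,v,z):
    R,t=c["R"],c["t"];o=-R.T@t;d=R.T@np.array([(u-c["cx"])/c["fx"],(v-c["cy"])/c["fy"],1]);return o+d*(z-o[2])/d[2]
def proj(c,X):
    p=c["R"]@np.asarray(X)+c["t"];return np.array([c["fx"]*p[0]/p[2]+c["cx"],c["fy"]*p[1]/p[2]+c["cy"]])
def cloud(c):
    v,u=np.mgrid[:480,:640];z=c["range_z"];P=np.stack([(u-c["cx"])/c["fx"]*z,(v-c["cy"])/c["fy"]*z,z],-1);return (P-c["t"])@c["R"]
E
python3 - <<'E'
from h import *
a=load("scene0");b=load("top0")
A=cv2.resize(a["img"][230:340,240:380],None,fx=4,fy=4,interpolation=2)[:,:,::-1]
B=cv2.resize(b["img"][185:300,250:335],None,fx=4,fy=4,interpolation=2)[:,:,::-1]
h=max(len(A),len(B));pad=lambda I:np.vstack([I,np.zeros((h-len(I),I.shape[1],3),np.uint8)])
I=np.hstack([pad(A),pad(B)]);I=cv2.resize(I,None,fx=790/I.shape[1],fy=790/I.shape[1]);cv2.imwrite("pics/crop.png",np.clip(I*1.6,0,255).astype(np.uint8));print(I.shape)
# red outline of heater in top
hsv=cv2.cvtColor(b["img"],cv2.COLOR_RGB2HSV);m=(((hsv[...,0]<8)|(hsv[...,0]>172))&(hsv[...,1]>150)).astype(np.uint8);m[:,:240]=0;m[:,345:]=0;m[:188]=0;m[285:]=0
r=cv2.minAreaRect(np.argwhere(m)[:,::-1].astype(np.float32));bx=cv2.boxPoints(r);print(r,bx)
for p in bx: print(ray(b,*p,.06),ray(b,*p,.1))
P=cloud(b)
for n,c in(("t",b),("s",a)):
    P=cloud(c);k=(P[...,2]>.115)&(c["range_z"]>0)&(P[...,0]>.4)&(P[...,0]<.75)&(P[...,1]>-.05)&(P[...,1]<.2)
    N,l,st,ce=cv2.connectedComponentsWithStats(k.astype(np.uint8))
    for i in range(1,N):
        if st[i,4]>5:
            q=P[l==i];top=q[:,2].max();print(n,ce[i].round(1),st[i,4],"max",q.max(0).round(3),"mean top",q[q[:,2]>top-.008].mean(0).round(3))
E
```

```text
(404, 790, 3)
((291.9999694824219, 231.5), (63.99999237060547, 70.99998474121094), 0.0) [[259.99997 267.     ]
 [259.99997 196.     ]
 [323.99997 196.     ]
 [323.99997 267.     ]]
[0.45787244 0.21255184 0.06      ] [0.45355854 0.20837916 0.1       ]
[0.68233922 0.21855574 0.06      ] [0.67268242 0.21424016 0.1       ]
[0.68444661 0.01711289 0.06      ] [0.67473965 0.01759218 0.1       ]
[0.45992774 0.01527441 0.06      ] [0.45556492 0.01579746 0.1       ]
t [276.3 209.7] 45 max [0.637 0.171 0.136] mean top [0.624 0.161 0.132]
t [306.9 209.7] 45 max [0.637 0.078 0.135] mean top [0.628 0.07  0.13 ]
t [276.1 224.6] 112 max [0.596 0.179 0.138] mean top [0.578 0.16  0.133]
t [291.2 223.6] 53 max [0.589 0.124 0.16 ] mean top [0.58  0.115 0.156]
t [306.8 224.8] 44 max [0.591 0.077 0.138] mean top [0.58  0.068 0.133]
s [293.9 249.1] 78 max [0.596 0.086 0.132] mean top [0.585 0.075 0.128]
s [304.3 254.3] 155 max [0.596 0.132 0.157] mean top [0.585 0.12  0.153]
s [277.  256.1] 85 max [0.642 0.088 0.132] mean top [0.631 0.075 0.128]
s [315.5 269.1] 184 max [0.602 0.185 0.134] mean top [0.584 0.166 0.129]
s [298.2 277.1] 94 max [0.641 0.178 0.132] mean top [0.63  0.166 0.128]
```

View pics/crop.png

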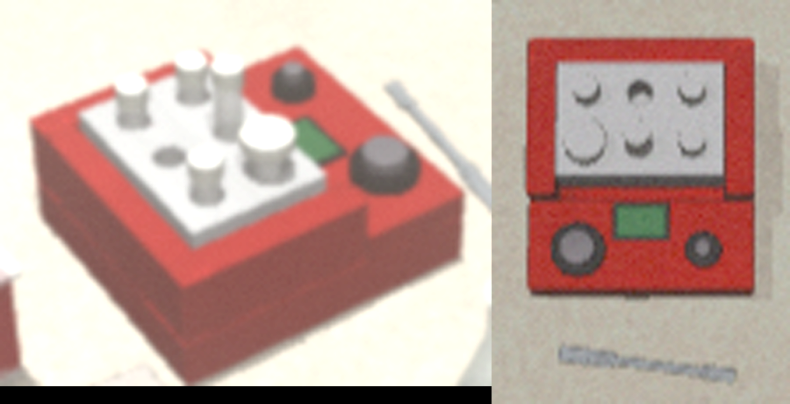

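The crops confirm it. The tall tube is in the front-middle well, scene (304,254). The wide cap is in the front-left well, scene (315,269). START's grey top is raised inside a dark collar. I'll measure both buttons and then work out the moves.

```bash
python3 - <<'E'
from h import *
W={}
for n,win in(("top0",(245,268,262,288)),("scene0",(262,290,336,364))):
    c=load(n);P=cloud(c);r0,r1,c0,c1=win
    z=P[r0:r1,c0:c1,2];print(n);print((z[::2,::2]*1000).round().astype(int))
    hsv=cv2.cvtColor(c["img"],cv2.COLOR_RGB2HSV)[r0:r1,c0:c1]
    v=hsv[...,2];s=hsv[...,1]
    k=((s<90)&(v>62)&(z>.068)).astype(np.uint8);N,l,st,ce=cv2.connectedComponentsWithStats(k);i=1+np.argmax(st[1:,4]);u=ce[i]+[c0,r0]
    print(u,st[i],[ray(c,*u,h).round(4) for h in(.07,.076,.08)])
    q=P[r0:r1,c0:c1][l==i];print(np.median(q,0))
    # caps by ray at known heights
    for nm,uv,h in (("tall",dict(top0=(291.2,223.6),scene0=None)[n],.155),):
        if uv: print(nm,ray(c,*uv,h))
R=np.array([.418,.615]);
E
```

```text
top0
[[56 59 62 54 58 59 58 56 66 52 62 57 61]
 [62 55 58 61 60 64 64 61 56 62 62 62 57]
 [64 55 57 58 65 71 78 75 63 62 58 54 63]
 [56 62 51 64 68 74 82 82 75 64 66 57 59]
 [59 56 65 74 85 75 82 84 88 82 61 57 66]
 [57 63 64 68 80 77 79 82 80 72 64 62 62]
 [56 61 61 73 87 79 82 74 82 69 67 55 57]
 [56 53 56 76 75 83 80 82 71 74 62 53 61]
 [52 55 53 65 71 76 67 67 73 61 65 63 60]
 [56 62 65 51 58 73 64 71 57 57 65 59 63]
 [56 64 55 55 65 55 61 57 63 58 58 60 53]
 [60 55 61 59 59 59 63 56 65 60 61 53 67]]
[273.86764706 254.85294118] [ 8  6  9  9 68] [array([0.4948, 0.1699, 0.07  ]), array([0.494 , 0.1694, 0.076 ]), array([0.4935, 0.1691, 0.08  ])]
[0.49324867 0.16841023 0.08103354]
tall [0.57698549 0.11418024 0.155     ]
scene0
[[ 62  57  58  57  62  61  -1  -2  -3   1  -1   5   4  -6]
 [ 58  58  56  59  60  58  61  -3  -1  -6  -3  -2   7   6]
 [ 57  58  60  58  59  57  61  59  -1  -3   0  -1   3   5]
 [ 62  59  60  56  58  58  57  60  57   0   0   0  -3  -1]
 [ 59  60  57  57  81  79  81  81  84  81   0  -2  -6  -2]
 [ 62  57  58  73  81  81  82  82  83  81  72 935  -4  -2]
 [ 59  59  72  72  82  82  81  80  82  81  72  72  59  -1]
 [ 59  56  69  70  78  79  82  82  81  77  71  71  59  58]
 [ 59 935  69  70  70  73  77  76  74  71  73  68  59  57]
 [ 56  58  63  72  73  73  69  68  71  70  73  64  58  59]
 [ 59  87  58  64  69  68  69  68  67  64  66  60  61  63]
 [ 89  86  87  61  62  62  62  66  63  62  60  58  58  57]
 [ 87  92  87  90  59  59  61  62  60  59  59  59  61  59]
 [ 89  85  87  90  88  58  59  58  62  55  60  57  62  59]]
[349.28901734 274.6300578 ] [  4   7  19  13 173] [array([0.4934, 0.1694, 0.07  ]), array([0.4977, 0.1752, 0.076 ]), array([0.5006, 0.1791, 0.08  ])]
[0.50061844 0.17750068 0.07899404]
```

>>> step_arm(
  plan=[
    [1,0,0,-0.04,0],
    [1,0,0,-0.04,0.15],
    [1,0,0,-0.04,0.318],
    [1,0,0,-0.04,0.318],
  ],
)

```text
time: 0.6
tool_pos: [0.164, -0.4985, 0.2664]
tool_rot: [-3.141, 0.0, 0.001]
contact_force: [-0.4, -0.9, 1.2]
opening: 0.0564
grip_force: 0.0
```

>>> step_arm(
  plan=[
    [1,0.042,-0.062,0,0],
    [1,0.084,-0.123,0,0],
    [1,0.125,-0.185,0,0],
    [1,0.167,-0.246,0,0],
    [1,0.209,-0.308,0,0],
    [1,0.251,-0.369,0,0],
    [1,0.293,-0.431,0,0],
    [1,0.334,-0.492,0,0],
    [1,0.376,-0.554,0,0],
    [1,0.418,-0.6155,0,0],
    [1,0.418,-0.6155,0,0],
    [1,0.418,-0.6155,0,0],
    [1,0.418,-0.6155,0,0],
    [1,0.418,-0.6155,0.02,0],
    [1,0.418,-0.6155,0.04,0],
    [1,0.418,-0.6155,0.04,0],
    [1,0.418,-0.6155,0.04,0],
    [1,0.418,-0.6155,0.04,0],
  ],
)

```text
time: 2.85
tool_pos: [0.5826, 0.1164, 0.2278]
tool_rot: [3.142, -0.002, 0.0]
contact_force: [-0.9, -0.1, 0.2]
opening: 0.0004
grip_force: 0.0
```

>>> step_arm(
  plan=[
    [1,0,0,0.02,0],
    [1,0,0,0.04,0],
    [1,0,0,0.05,0],
    [1,0,0,0.05,0],
    [1,0,0,0.05,0],
  ],
)

```text
time: 3.48
tool_pos: [0.5827, 0.1167, 0.1777]
tool_rot: [-3.142, -0.002, -0.0]
contact_force: [0.1, 0.1, 0.2]
opening: 0.0004
grip_force: 0.0
```

```bash
python3 - <<'E'
from cell import *
from h import *
c=read_camera("scene");s=observe()
I=cv2.resize(c["img"][180:330,220:400],None,fx=4,fy=4,interpolation=2)
cv2.imwrite("pics/pt1.png",np.clip(I[:,:,::-1]*1.5,0,255).astype(np.uint8))
print(s["tool_pos"],proj(c,s["tool_pos"]),proj(c,[.582,.117,.155]))
np.savez("scene1.npz",**c)
E
```

```text
[0.58272865 0.11670873 0.17769979] [303.86340413 239.02377745] [304.47510458 247.11848665]
```

View pics/pt1.png

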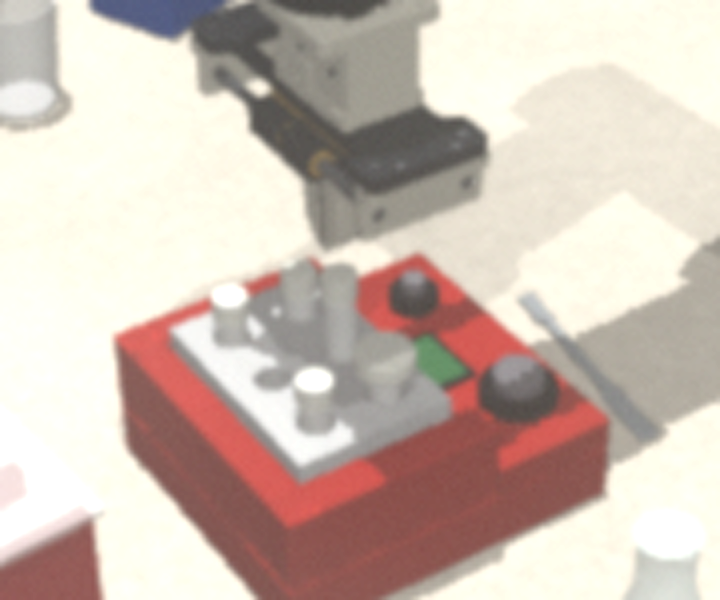

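The closed tips are at crop (335,240), directly above the tall cap at (340,270), as projected. I'll hold here, then move over to the wide cap.

>>> step_arm(
  plan=[
    [1,0,0,0,0],
    [1,0,0,0,0],
    [1,0,0,0,0],
    [1,0,0,0,0],
    [1,0,0,0,0],
    [1,0,0,0,0],
    [1,0,0,0,0],
    [1,0,0,0,0],
    [1,0,0,0,0],
    [1,0,0,0,0],
    [1,0,0,0,0],
    [1,0,0,0,0],
    [1,0,0,0,0],
    [1,0,0,0,0],
    [1,0,0,0,0],
    [1,0,0,0,0],
    [1,0,0,0,0],
    [1,0,0,0,0],
    [1,0,0,0,0],
    [1,0,0,0,0],
  ],
)

```text
time: 6.02
tool_pos: [0.5822, 0.1167, 0.1767]
tool_rot: [3.142, -0.0, -0.0]
contact_force: [0.2, 0.0, -0.8]
opening: 0.0007
grip_force: 0.0
```

>>> step_arm(
  plan=[
    [1,0,-0.015,0,0],
    [1,0,-0.03,0,0],
    [1,0,-0.046,0,0],
    [1,0,-0.046,0,0],
    [1,0,-0.046,0.01,0],
    [1,0,-0.046,0.018,0],
    [1,0,-0.046,0.018,0],
    [1,0,-0.046,0.018,0],
  ],
)

```text
time: 7.02
tool_pos: [0.5823, 0.1624, 0.1587]
tool_rot: [3.141, 0.0, -0.001]
contact_force: [-0.4, -0.1, -0.2]
opening: 0.0004
grip_force: 0.0
```

>>> step_arm(
  plan=[
    [1,0,0,0,0],
    [1,0,0,0,0],
    [1,0,0,0,0],
    [1,0,0,0,0],
    [1,0,0,0,0],
    [1,0,0,0,0],
    [1,0,0,0,0],
    [1,0,0,0,0],
    [1,0,0,0,0],
    [1,0,0,0,0],
    [1,0,0,0,0],
    [1,0,0,0,0],
    [1,0,0,0,0],
    [1,0,0,0,0],
    [1,0,0,0,0],
    [1,0,0,0,0],
    [1,0,0,0,0],
    [1,0,0,0,0],
    [1,0,0,0,0],
    [1,0,0,0,0],
  ],
)

```text
time: 9.52
tool_pos: [0.5822, 0.1627, 0.1587]
tool_rot: [3.142, -0.0, -0.0]
contact_force: [0.5, -0.1, 0.3]
opening: 0.0003
grip_force: 0.0
```

```bash
python3 - <<'E'
from cell import *
from h import *
c=read_camera("scene");s=observe()
I=cv2.resize(c["img"][180:330,220:400],None,fx=4,fy=4,interpolation=2)
cv2.imwrite("pics/pt2.png",np.clip(I[:,:,::-1]*1.5,0,255).astype(np.uint8))
print(s["time"],s["tool_pos"],proj(c,s["tool_pos"]),proj(c,[.582,.163,.13]))
E
```

```text
9.575 [0.582203   0.1626759  0.15868645] [315.3210714  256.16256343] [315.6715717  266.40242959]
```

View pics/pt2.png

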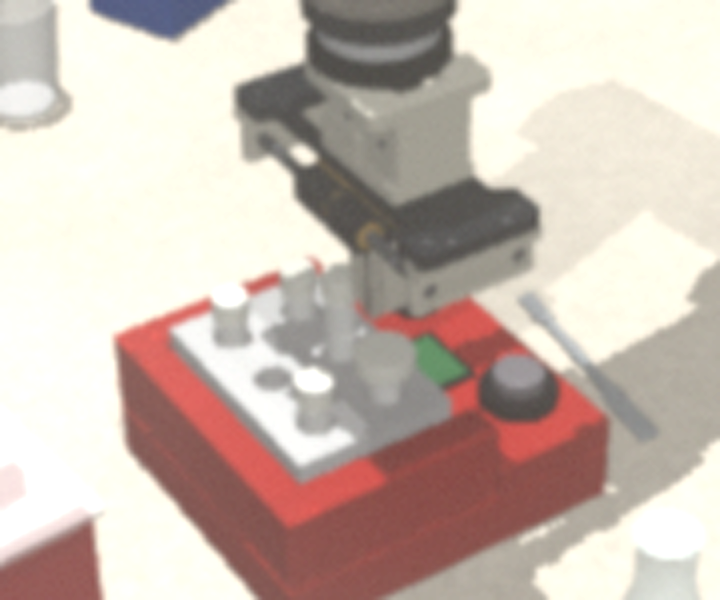

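The tips at (381,305) are above the wide cap at (383,345), and I've held there over 2.5 s. START is next.

>>> step_arm(
  plan=[
    [1,-0.02,0,-0.01,0],
    [1,-0.05,-0.005,-0.01,0],
    [1,-0.085,-0.01,0,0],
    [1,-0.085,-0.01,0,0],
    [1,-0.085,-0.01,0.03,0],
    [1,-0.085,-0.01,0.06,0],
    [1,-0.085,-0.01,0.07,0],
    [1,-0.085,-0.01,0.07,0],
    [1,-0.085,-0.01,0.07,0],
  ],
)

```text
time: 10.7
tool_pos: [0.4983, 0.1728, 0.0898]
tool_rot: [-3.141, -0.002, -0.0]
contact_force: [0.9, -0.5, 0.2]
opening: 0.0006
grip_force: 0.0
```

```bash
python3 - <<'E'
from cell import *
from h import *
c=read_camera("scene");s=observe()
I=cv2.resize(c["img"][180:330,250:430],None,fx=4,fy=4,interpolation=2)
cv2.imwrite("pics/st.png",np.clip(I[:,:,::-1]*1.5,0,255).astype(np.uint8))
print(s["time"],s["tool_pos"],proj(c,s["tool_pos"]),proj(c,[.497,.173,.081]))
E
```

```text
10.75 [0.49817002 0.17284267 0.08981826] [348.6542638  269.54130729] [349.03354507 272.34763696]
```

View pics/st.png

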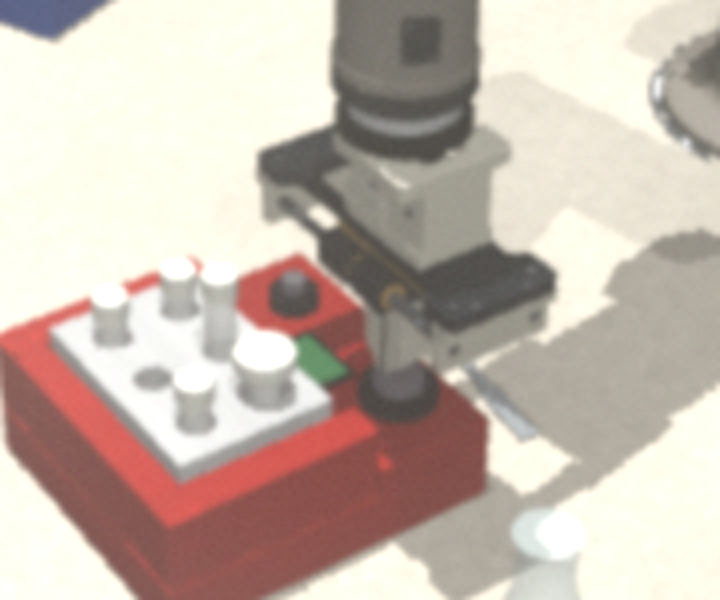

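The tips are at (397,358), centred just above START. I'll press in small steps.

>>> step_arm(
  plan=[
    [1,0,0,0.004,0],
    [1,0,0,0.008,0],
    [1,0,0,0.011,0],
    [1,0,0,0.013,0],
    [1,0,0,0.013,0],
    [1,0,0,0.013,0],
  ],
)

```text
time: 11.5
tool_pos: [0.4976, 0.1728, 0.0762]
tool_rot: [-3.141, -0.001, -0.0]
contact_force: [-0.7, 0.2, 7.1]
opening: 0.0002
grip_force: 3.2
```

>>> step_arm(
  plan=[
    [1,0,0,0.001,0],
    [1,0,0,0.002,0],
    [1,0,0,0.002,0],
    [1,0,0,0.002,0],
  ],
)

```text
time: 12.0
tool_pos: [0.4977, 0.1728, 0.0759]
tool_rot: [-3.141, -0.002, -0.0]
contact_force: [-4.4, -0.9, 20.0]
opening: 0.0003
grip_force: 10.5
```

It has bottomed out: the force is 20 N with almost no further travel. Now to retract.

>>> step_arm(
  plan=[
    [1,0,0,-0.005,0],
    [1,0,0,-0.03,0],
    [1,0,0,-0.08,0],
    [1,0,0,-0.13,0],
    [1,-0.03,0,-0.15,0],
    [1,-0.06,0,-0.15,0],
    [1,-0.06,0,-0.15,0],
    [1,-0.06,0,-0.15,0],
    [1,-0.06,0,-0.15,0],
  ],
)

```text
time: 13.12
tool_pos: [0.4378, 0.1727, 0.2233]
tool_rot: [3.141, 0.0, -0.0]
contact_force: [-0.0, -0.2, 0.2]
opening: 0.0005
grip_force: 0.0
```

```bash
python3 - <<'E'
from cell import *
from h import *
c=read_camera("scene");s=observe();P=cloud(c)
print(s["time"],s["tool_pos"],s["contact_force"])
a=load("scene0");Q=cloud(a)
print(np.median(P[271:277,345:354,2]),np.median(Q[271:277,345:354,2]))
cv2.imwrite("pics/end.png",c["img"][:,:,::-1])
E
```

```text
13.175 [0.43773057 0.17263918 0.22325427] [ 0.66880145 -0.34894528 -0.20870949]
0.08119570752092176 0.0812674016872004
```

View pics/end.png

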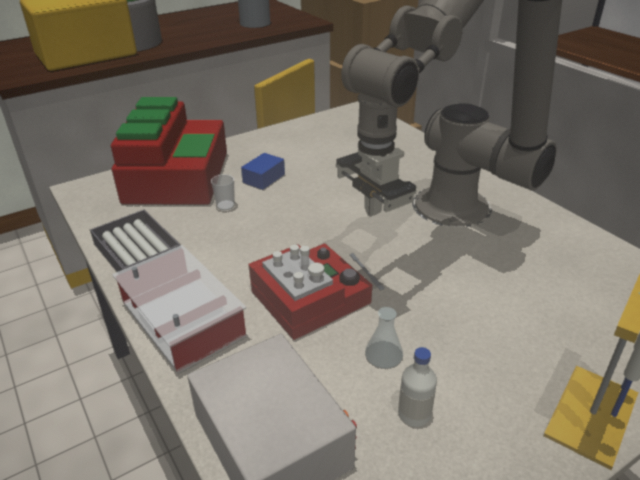

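START is back up, with its top at 81 mm as before. Everything stands where it was, and the arm is clear, with the tips at (375,205).

```bash
python3 -c "
from cell import *
print(hand_in())"
```

```text
the job is handed in; nothing more can be done
None
```

I pointed at the tall tube and then the wide-capped tube for about 2.5 s each, pressed START fully (it came back up), moved the arm clear, and handed the job in at about 13 s; no verdict came back, but the last picture shows nothing else moved.

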